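Feed a blank home in the guide jig with the push stick

TASK

Take the wooden push stick by its handle and with its tip feed the steel blank through the jig's narrow guide channel until it is home, held against the hidden sprung end stop with about 10 N for a second; never load the blank or the jig with more than 20 N, and keep the fingers off the blank. Then draw the stick out, leaving the blank at the stop, lay the stick upright, as it lay before, on the bench clear of the jig, and leave everything else where it is.

Things in the scene. Friction and masses are not known exactly. Their poses are not given: they have to be found in the camera images.
- jig: The guide jig, grey metal, 200 x 76 x 26 mm, fixed. Origin under its centre on the bench; x is the feed direction, z up. A straight channel runs along x, its floor 8 mm above the bench, its side walls to 22 mm. From x = 0 to +100 mm a cover plate roofs it, underside 14 mm above the channel floor; the far end is closed. Under the cover, unseen, is the sprung end stop (see cover_edge).
- channel_mouth (a point): Middle of the channel's open mouth, on the channel floor, at jig x = -100 mm, y = 0. Axes as the jig: x points into the channel. From here to jig x = -55 mm the channel is 44 mm wide (the lead-in); from -55 to -20 mm it tapers to 23 mm.
- throat_start (a point): Middle of the channel, on its floor, where the taper ends and the throat begins (jig x = -20 mm). From here to the far end the channel is 23 mm wide. Axes as the jig.
- cover_edge (a point): Middle of the cover plate's front edge, on the channel floor under it (jig x = 0). Axes as the jig. Beyond it, unseen, is the end stop, set anew every time: its face at rest is anywhere from jig x = +40 to +70 mm, so it must be found by feel. It starts to give at 3 N and takes 3 N more per mm, up to a hard end at 4 mm (15 N); let go, it springs back and brings the blank back with it.
- blank_center (a point): The blank: a flat steel bar 40 mm long (its x axis, along the channel) x 20 wide x 10 high, about 40 g, lying loose in the wide lead-in of the channel, a little askew. The point is its centre, 5 mm above its underside.
- stick_grip (a point): Grip point of the wooden push stick (about 90 g), mid-handle, 40 mm above its underside. Blade 200 mm long, 14 wide, 9 high (28 wide by the handle); handle upright, 40 mm long (x), 18 wide (y), top 61 mm above the underside. x points along the blade to its square pushing tip, 170 mm ahead; the rear end is 30 mm behind. It lies on the bench right of the jig, upright.
- loupe: Bystander: a black eye loupe 35 mm wide, 27 mm high, standing behind the work. Origin under its centre.
- pot_a: Bystander: a small lidded sample pot, 52 mm wide, 50 mm high. Origin under its centre.
- tweezers: Bystander: steel, 122 mm long, lying. Origin under its centre.
- clip_box: Bystander: a clear open box of paper clips, 75 x 75 x 55 mm. Origin under its centre.
- dust_blower: Bystander: a dark red rubber bulb with a thin nozzle, 137 mm high, standing. Origin under its centre.
- screwdriver: Bystander: a precision screwdriver 95 mm long, lying. Origin under its centre.
- blank: The same blank as blank_center; this origin is the centre of its underside.
- push_stick: The same push stick as stick_grip; this origin is on its underside, midway along the 200 mm blade (70 mm ahead of the grip point, 100 mm behind the tip).

How it is judged:
By the outcome, as a careful person would: the job done as asked, in the order asked, and still so for the second after the job is handed in, with the robot touching nothing.
It also fails if it takes over 61 s, if anything falls off the work surface, if the arm or the gripper's body presses on something with over 40 N, if the wrist force passes 120 N, or if a joint passes its speed limit or range.

ROBOT

A 7-joint arm with a two-finger parallel gripper is mounted at the origin on a cart in front of the work surface, level with it; the furniture and walls round the work are solid. World frame = base frame: x ahead of the robot, y to its left, z up, the work surface at z = 0. Lengths are in m, angles in rad, forces in N, time in s.
With the tool pointing down it reaches from about 0.35 to 0.9 m from the base axis. Payload 7.2 kg.
Tool frame: the origin (TCP) lies midway between the tips of the shut fingers; the grasp point (between the pads) lies 19 mm behind it; z points along the fingers, y is the line along which they close (so a half turn about z gives the same grasp; the last joint's range is limited). The gripper opens to 88 mm and grips with 3 to 60 N. Pads are 20 mm wide; open, the fingers measure 115 mm over their backs; the gripper's body (75 mm by 178 mm) begins 61 mm behind the grasp point.
Start: joints at [-1.202, 0.411, -0.013, 1.596, 0.006, 1.134, -0.082], TCP at [0.264, 0.566, 0.223] pointing down, gripper open.
Joint ranges: [-2.95, 2.95], [-0.29, 1.99], [-1.47, 1.44], [0.14, 2.54], [-1.03, 4.17], [0.13, 1.85], [-2.86, 2.86]. Speed limits (rad/s): [2.39, 2.39, 3.01, 3.01, 3.14, 3.14, 3.14].

INTERFACE

Orientations are given as a 3x3 rotation matrix whose columns are the frame's x, y, z axes.
In Python, from rig import env gives the robot as it stands.
- The arm moves only by the tool step_arm, never from a script. Its argument "motion" is a list of rows, each a list of 7 numbers: the shift along the world's x, y, z in units of 30 mm (1.0 is 30 mm), then the turn, a rotation vector about the world's x, y, z in units of 5 degrees (1.0 is 5 degrees), then the opening, from 0 (shut) to 1 (fully open). A call has 1 to 20 rows; each row shifts and turns the commanded pose from where the row before left it; what a row does not reach is not made up. A row lasts 1/12 s, in which the tool goes at most 41.7 mm and 7.16 degrees, less where a joint would pass 70% of its speed; a pose out of reach is approached as far as the arm can. A call is refused whole if a number of a shift passes 1 or a number of a turn 1, either way. A call with a gripper value outside its range is refused whole. The fingers move at their own pace and stop on an object; the grip force is fixed at half the most. Time passes only in rows, so rows that do not move let the fingers close. It gives the time, the measured TCP pose, the force, the opening and the grip force at its end, in the units of the state.
- env.observe(): the state, without advancing time (a new reading comes with each control period).
- env.snapshot(name): name is "scene" or "top" or "wrist"; returns a dict with "color" (400x640x3 uint8, blue, green, red), "camera_matrix" (3x3 intrinsics, pixels), "rvec" (rotation vector, rad) and "tvec" (3), from world to camera coordinates, as OpenCV has them; the wrist camera has in their place "hand_eye" (4x4, takes a point from camera to tool coordinates, whose origin is the TCP and whose axes are the flange's). Camera axes: x right, y down, z forward; pixel columns grow to the right and rows downward; lengths in m; the calibration is good to about 2 mm. A picture is of the moment at which its call begins: read the wrist's pose just before it. There is no depth.
- env.finish_job(): hands the job in; it is judged then, once.
The state is a dict: "t": time; "q": joint angles; "qd": joint speeds; "joint_efforts": joint torques, N m; "position": TCP position; "orientation": TCP orientation; "contact_force": force on the tool from outside, world axes, zero at the start; "ft_torque": the same for the moment, N m; "finger_gap": finger opening in m; "grasp_force": force on a finger pad.
Only numpy, scipy, OpenCV 4.12 (cv2) and the standard library are available. Lean on these libraries where they do the work, as an engineer would, in place of code of your own. Each camera call takes 0.05 s, during which the arm holds its last target. There are 200 camera calls.

## Working session

There is one attempt and no reset: what is moved stays moved. The work goes in short steps, Python scripts to look and compute and a tool call to move; the robot and the scene stay as the last step left them, time stands still between calls to the robot, and variables do not carry over. Pictures are saved under pics/ and viewed, at most 10 in all, crops included, and the job is handed in when it is done.

Besides the shell and the picture viewer there is one more tool, called after "Emit:" as name(argument=value, ...) on one line, values as JSON. step_arm: Moves the arm, as the interface text tells. Its arguments: {"type":"object","properties":{"motion":{"type":"array","items":{"type":"array","items":{"type":"number"}}}},"required":["motion"]}

```bash
mkdir -p pics; ls; python3 - <<'E'
from rig import env
import cv2,numpy as np
o=env.observe()
print({k:np.round(v,3).tolist() for k,v in o.items()})
for n in("scene","top"):
    s=env.snapshot(n);cv2.imwrite(f"pics/{n}0.png",s["color"])
    np.savez(f"{n}_cal.npz",K=s["camera_matrix"],r=s["rvec"],t=s["tvec"])
    R=cv2.Rodrigues(np.array(s["rvec"]))[0];print(n,(-R.T@np.array(s["tvec"]).ravel()).round(3),np.array(s["camera_matrix"]).round(0).tolist())
E
```

```text
pics
{'t': 0.0, 'q': [-1.202, 0.412, -0.013, 1.597, 0.006, 1.134, -0.082], 'qd': [-0.001, 0.001, 0.0, 0.0, -0.001, 0.002, 0.001], 'joint_efforts': [-0.0, -58.794, 0.642, -29.109, -0.054, 0.018, 0.0], 'position': [0.264, 0.566, 0.222], 'orientation': [[-0.906, 0.423, -0.001], [0.423, 0.906, -0.002], [-0.0, -0.002, -1.0]], 'contact_force': [0.336, -0.165, 0.146], 'ft_torque': [-0.049, 0.057, -0.022], 'grasp_force': 0.0, 'finger_gap': 0.088}
scene [ 0.223 -0.69   0.669] [[391.0, 0.0, 314.0], [0.0, 391.0, 198.0], [0.0, 0.0, 1.0]]
top [ 0.326 -0.052  1.188] [[421.0, 0.0, 319.0], [0.0, 421.0, 205.0], [0.0, 0.0, 1.0]]
```

View pics/top0.png

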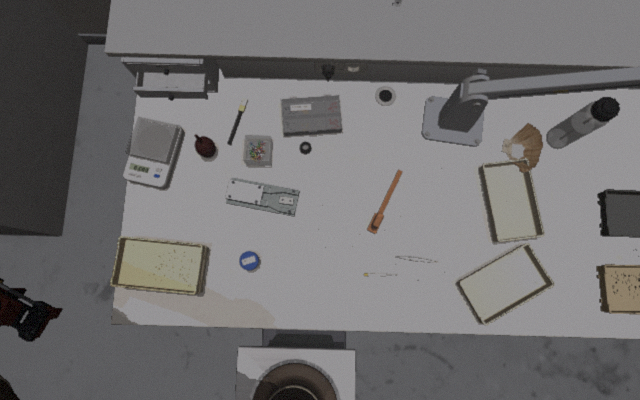

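View pics/scene0.png

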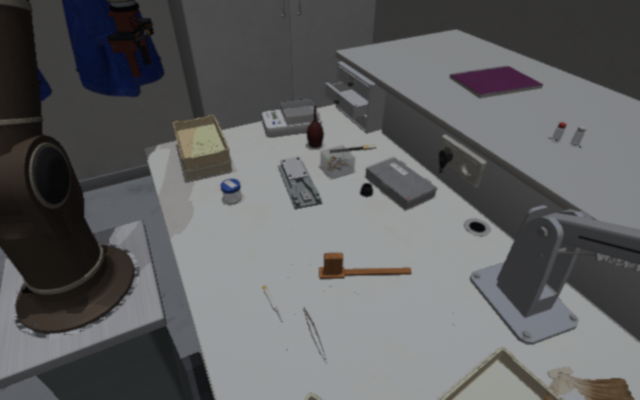

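Top view: the jig is at about (262,197) with its cover on the left half and mouth at the right (~298,203), so the feed runs image-left (world +y). The stick has its handle at (376,222) and tip at (400,171). I'll enlarge and measure.

```bash
cat > h.py <<'E'
import cv2,numpy as np
def cal(n):
    d=np.load(f"{n}_cal.npz");return d["K"],cv2.Rodrigues(d["r"])[0],d["t"].ravel()
def onplane(n,uv,z):
    K,R,t=cal(n);uv=np.atleast_2d(np.array(uv,float))
    d=(R.T@np.linalg.inv(K)@np.c_[uv,np.ones(len(uv))].T).T;c=-R.T@t
    return c+d*((z-c[2])/d[:,2])[:,None]
E
python3 - <<'E'
from h import *
im=cv2.imread("pics/top0.png")
hsv=cv2.cvtColor(im,cv2.COLOR_BGR2HSV)
m=cv2.inRange(hsv,(3,110,60),(20,255,255));m[:, :350]=0;m[:,430:]=0;m[:160]=0;m[240:]=0
m=cv2.morphologyEx(m,cv2.MORPH_CLOSE,np.ones((3,3)))
c=max(cv2.findContours(m,0,1)[0],key=cv2.contourArea)
r=cv2.minAreaRect(c);b=cv2.boxPoints(r);print("stick box",r,onplane("top",b,0.009).round(4).tolist())
g=cv2.cvtColor(im,cv2.COLOR_BGR2GRAY)
a=cv2.resize(im[170:225,218:306],None,fx=8,fy=8,interpolation=cv2.INTER_CUBIC)
bb=cv2.resize(im[165:240,360:410],None,fx=5.8,fy=5.8,interpolation=cv2.INTER_CUBIC)[:440]
h=max(a.shape[0],bb.shape[0]);
im2=np.zeros((h+0,704,3),np.uint8);im2[:440]=a
cv2.imwrite("pics/c1.png",np.clip(im2*1.3,0,255).astype(np.uint8))
E
```

```text
stick box ((386.10003662109375, 201.3000030517578), (8.497057914733887, 66.63482666015625), 26.56505012512207) [[0.4777, -0.1881, 0.009], [0.6536, -0.273, 0.009], [0.6429, -0.2949, 0.009], [0.4675, -0.2095, 0.009]]
```

View pics/c1.png

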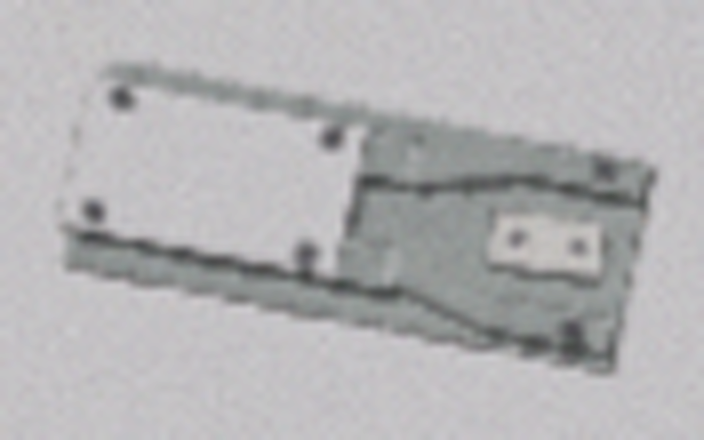

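Jig corners in the crop (8x, origin 218,170): (108,68), (655,165), (612,372), (65,270). Blank corners: (495,210), (605,222), (600,277), (488,265). I'll work out the jig frame while moving over the stick handle, turning the tool -180° so joint 7 has room.

```bash
python3 - <<'E'
from h import *
f=lambda P:(np.array(P,float)+.5)/8-.5+[218,170]
J=onplane("top",f([(108,68),(655,165),(612,372),(65,270)]),.022)
B=onplane("top",f([(495,210),(605,222),(600,277),(488,265)]),.018)
mouth=(J[1]+J[2])/2;far=(J[0]+J[3])/2;d=far-mouth
print("mouth",mouth,"far",far,np.linalg.norm(d),np.degrees(np.arctan2(d[1],d[0])),"w",np.linalg.norm(J[1]-J[2]),np.linalg.norm(J[0]-J[3]))
d2=(B[0]+B[3]-B[1]-B[2])/2;print("blank",B.mean(0),np.linalg.norm(d2),np.degrees(np.arctan2(d2[1],d2[0])))
E
```

```text
mouth [0.54448043 0.01284265 0.022     ] far [0.57475177 0.20759185 0.022     ] 0.1970878166900735 81.16478665658967 w 0.0755538611953283 0.0741688392733466
blank [0.55315388 0.0440168  0.018     ] 0.0395438142373956 85.35685742321216
```

Emit:
step_arm(motion=[[0.214, -0.72, 0, 0, 0, -1, 1], [0.214, -0.72, 0, 0, 0, -1, 1], [0.214, -0.72, 0, 0, 0, -1, 1], [0.214, -0.72, 0, 0, 0, -1, 1], [0.214, -0.72, 0, 0, 0, -1, 1], [0.214, -0.72, 0, 0, 0, -1, 1], [0.214, -0.72, 0, 0, 0, -1, 1], [0.214, -0.72, 0, 0, 0, -1, 1], [0.214, -0.72, 0, 0, 0, -1, 1], [0.214, -0.72, 0, 0, 0, -1, 1], [0.214, -0.72, 0, 0, 0, -1, 1], [0.214, -0.72, 0, 0, 0, -1, 1], [0.214, -0.72, 0, 0, 0, -1, 1], [0.214, -0.72, 0, 0, 0, -1, 1], [0.214, -0.72, 0, 0, 0, -1, 1], [0.214, -0.72, 0, 0, 0, -1, 1], [0.214, -0.72, 0, 0, 0, -1, 1], [0.214, -0.72, 0, 0, 0, -1, 1]])

```text
t: 1.6
position: [0.3799, 0.1763, 0.2225]
orientation: [[0.427, 0.904, -0.0], [0.904, -0.427, -0.0], [-0.0, -0.0, -1.0]]
contact_force: [0.4, 0.3, 0.3]
finger_gap: 0.0881
grasp_force: 0.0
```

Emit:
step_arm(motion=[[0.214, -0.72, 0, 0, 0, -1, 1], [0.214, -0.72, 0, 0, 0, -1, 1], [0.214, -0.72, 0, 0, 0, -1, 1], [0.214, -0.72, 0, 0, 0, -1, 1], [0.214, -0.72, 0, 0, 0, -1, 1], [0.214, -0.72, 0, 0, 0, -1, 1], [0.214, -0.72, 0, 0, 0, -1, 1], [0.214, -0.72, 0, 0, 0, -1, 1], [0.214, -0.72, 0, 0, 0, -1, 1], [0.214, -0.72, 0, 0, 0, -1, 1], [0.214, -0.72, 0, 0, 0, -1, 1], [0.214, -0.72, 0, 0, 0, -1, 1], [0.214, -0.72, 0, 0, 0, -1, 1], [0.214, -0.72, 0, 0, 0, -1, 1], [0.214, -0.72, 0, 0, 0, -1, 1], [0.214, -0.72, 0, 0, 0, -1, 1], [0.214, -0.72, 0, 0, 0, -1, 1], [0.214, -0.72, 0, 0, 0, -1, 1], [0, 0, 0, 0, 0, 0, 1]])

```text
t: 3.18
position: [0.4956, -0.2153, 0.2227]
orientation: [[0.902, -0.431, 0.0], [-0.431, -0.902, -0.003], [0.001, 0.003, -1.0]]
contact_force: [-0.1, 0.3, 0.6]
finger_gap: 0.0878
grasp_force: 0.0
```

```bash
python3 - <<'E'
from h import *
from rig import env
o=env.observe();s=env.snapshot("wrist")
print({k:np.round(v,3).tolist() for k,v in o.items() if k in("t","q","position","orientation")})
np.savez("w1.npz",K=s["camera_matrix"],H=s["hand_eye"],p=o["position"],R=o["orientation"])
cv2.imwrite("pics/w1.png",s["color"]);print(np.round(s["hand_eye"],3))
E
```

```text
{'t': 3.183, 'q': [-0.357, 0.342, 0.868, 1.845, -0.29, 1.087, -1.397], 'position': [0.496, -0.215, 0.223], 'orientation': [[0.902, -0.431, 0.0], [-0.431, -0.902, -0.003], [0.001, 0.003, -1.0]]}
[[-0.    -0.964 -0.266  0.073]
 [ 1.    -0.     0.    -0.   ]
 [-0.    -0.266  0.964 -0.162]
 [ 0.     0.     0.     1.   ]]
```

View pics/w1.png

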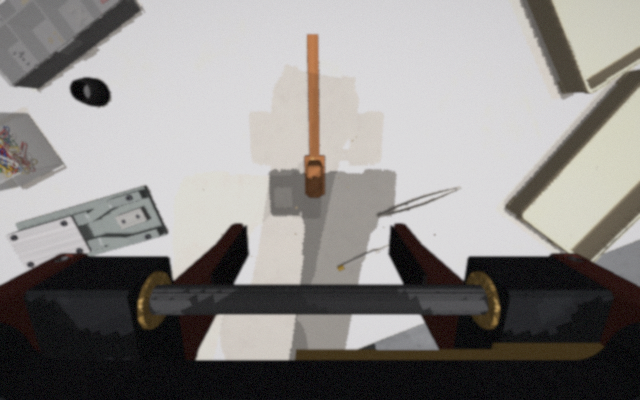

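Wrist view: stick runs from the tip at (312,35) to the handle at about (314,175). Fingers are aligned with it; the jig is at lower left, blank at (130,215).

```bash
cat >> h.py <<'E'
def wplane(f,uv,z):
    d=np.load(f);K,H=d["K"],d["H"];uv=np.atleast_2d(np.array(uv,float))
    r=np.c_[uv,np.ones(len(uv))]@np.linalg.inv(K).T
    T=np.eye(4);T[:3,:3]=d["R"];T[:3,3]=d["p"];M=T@H
    w=r@M[:3,:3].T;c=M[:3,3]
    return c+w*((z-c[2])/w[:,2])[:,None]
E
python3 - <<'E'
from h import *
im=cv2.imread("pics/w1.png");hsv=cv2.cvtColor(im,cv2.COLOR_BGR2HSV)
m=cv2.inRange(hsv,(3,100,50),(20,255,255));m[205:]=0;m[:,:280]=0;m[:,350:]=0
for y in (36,50,80,110,140,150,156,160,165,172,180,188,194):
    x=np.where(m[y])[0]; print(y,x.min(),x.max(),end=" | ") if len(x) else print(y,"-",end=" | ")
ys=np.where(m.any(1))[0];print("\nrows",ys.min(),ys.max())
x=lambda y:np.where(m[y])[0].mean()
tip=wplane("w1.npz",(x(ys.min()+1),ys.min()),.009)[0];b=wplane("w1.npz",(x(140),140),.009)[0]
d=(tip-b)[:2];d/=np.linalg.norm(d);print("tip",tip,"ang",np.degrees(np.arctan2(d[1],d[0])),"grip",tip[:2]-.17*d)
print(im[150:200:3,315].tolist())
J=wplane("w1.npz",[(10,235),(150,186),(166,238),(50,270)],.022);print("jig",J)
B=wplane("w1.npz",[(130,215)],.018);print(B)
E
cp pics/w1.png pics/w1_full.png; python3 -c "
import cv2;i=cv2.imread('pics/w1.png');a=cv2.resize(i[175:285,0:190],None,fx=4,fy=4,interpolation=cv2.INTER_CUBIC);cv2.imwrite('pics/c2.png',a)"
```

```text
36 308 316 | 50 308 317 | 80 309 317 | 110 309 317 | 140 310 318 | 150 310 318 | 156 306 323 | 160 305 323 | 165 305 323 | 172 305 323 | 180 306 323 | 188 306 323 | 194 307 321 | 
rows 35 196
tip [ 0.65106789 -0.28162815  0.009     ] ang -24.656977314086955 grip [ 0.4965682  -0.21070674]
[[67, 105, 155], [66, 104, 157], [68, 107, 162], [67, 108, 156], [29, 48, 72], [47, 72, 108], [76, 116, 174], [78, 121, 181], [71, 108, 163], [38, 59, 90], [32, 54, 82], [37, 57, 85], [35, 54, 81], [31, 51, 77], [28, 48, 73], [40, 56, 81], [81, 85, 94]]
jig [[ 0.60478733  0.20373816  0.022     ]
 [ 0.5794283  -0.01003441  0.022     ]
 [ 0.50811118  0.01242797  0.022     ]
 [ 0.53815013  0.18959097  0.022     ]]
[[0.55741999 0.04060449 0.018     ]]
```

Emit:
step_arm(motion=[[0.02, 0.16, 0, 0, 0, 0, 1], [0, 0, -0.8, 0, 0, 0, 1], [0, 0, -0.8, 0, 0, 0, 1], [0, 0, -0.8, 0, 0, 0, 1], [0, 0, -0.8, 0, 0, 0, 1], [0, 0, -0.8, 0, 0, 0, 1], [0, 0, -0.8, 0, 0, 0, 1], [0, 0, -0.8, 0, 0, 0, 1], [0, 0, -0.7, 0, 0, 0, 1], [0, 0, -0.4, 0, 0, 0, 1], [0, 0, 0, 0, 0, 0, 1], [0, 0, 0, 0, 0, 0, 1]])

```text
t: 4.23
position: [0.4961, -0.2057, 0.0218]
orientation: [[0.907, -0.422, -0.001], [-0.422, -0.907, 0.001], [-0.001, -0.0, -1.0]]
contact_force: [-0.0, 0.3, -0.3]
finger_gap: 0.0877
grasp_force: 0.0
```

Emit:
step_arm(motion=[[0, -0.16, 0, 0, 0, 0, 1], [0, 0, 0, 0, 0, 0, 0], [0, 0, 0, 0, 0, 0, 0], [0, 0, 0, 0, 0, 0, 0], [0, 0, 0, 0, 0, 0, 0], [0, 0, 0, 0, 0, 0, 0], [0, 0, 0, 0, 0, 0, 0], [0, 0, 0, 0, 0, 0, 0], [0, 0, 0, 0, 0, 0, 0]])

```text
t: 4.98
position: [0.4961, -0.2112, 0.0216]
orientation: [[0.906, -0.423, -0.0], [-0.423, -0.906, 0.0], [-0.0, 0.0, -1.0]]
contact_force: [-0.4, 0.1, -0.2]
finger_gap: 0.0383
grasp_force: 0.0
```

Emit:
step_arm(motion=[[0, 0, 0, 0, 0, 0, 0], [0, 0, 0, 0, 0, 0, 0], [0, 0, 0, 0, 0, 0, 0], [0, 0, 0, 0, 0, 0, 0], [0, 0, 0, 0, 0, 0, 0], [0, 0, 0, 0, 0, 0, 0], [0, 0, 0, 0, 0, 0, 0]])

```text
t: 5.57
position: [0.4961, -0.2113, 0.0216]
orientation: [[0.906, -0.423, -0.0], [-0.423, -0.906, -0.0], [-0.0, 0.0, -1.0]]
contact_force: [-0.5, -0.2, -0.2]
finger_gap: 0.0177
grasp_force: 30.0
```

View pics/c2.png

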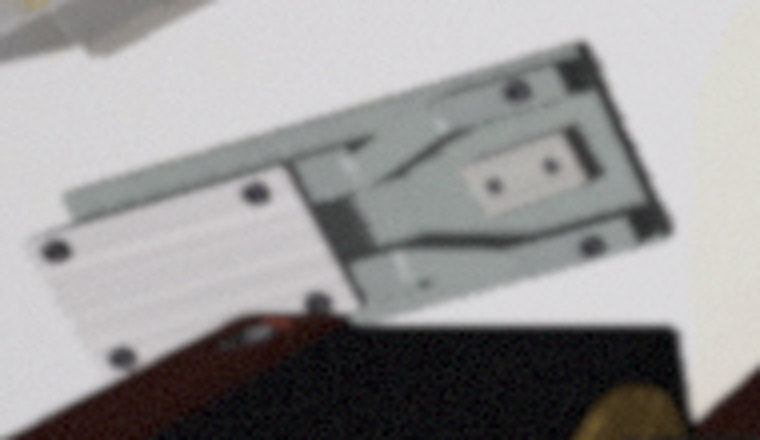

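Stick gripped (17.7 mm, 30 N). The crop shows the mouth corners at (585,42) and (670,230) and the blank in the lead-in. Lifting and turning the stick to the feed heading (~81°).

Emit:
step_arm(motion=[[0, 0, 0.5, 0, 0, 0, 0], [0, 0, 0.8, 0, 0, 0, 0], [0, 0, 0.7, 0, 0, 1, 0], [0, 0, 0, 0, 0, 1, 0], [0, 0, 0, 0, 0, 1, 0], [0, 0, 0, 0, 0, 1, 0], [0, 0, 0, 0, 0, 1, 0], [0, 0, 0, 0, 0, 1, 0], [0, 0, 0, 0, 0, 1, 0], [0, 0, 0, 0, 0, 1, 0], [0, 0, 0, 0, 0, 1, 0], [0, 0, 0, 0, 0, 1, 0], [0.1, 0.1, 0, 0, 0, 1, 0], [0.1, 0.1, 0, 0, 0, 1, 0], [0.1, 0.1, 0, 0, 0, 1, 0], [0.1, 0.1, 0, 0, 0, 1, 0], [0.1, 0.1, 0, 0, 0, 1, 0]])

```text
t: 6.98
position: [0.5111, -0.1962, 0.0816]
orientation: [[0.64, 0.768, -0.0], [0.768, -0.64, -0.0], [-0.0, -0.0, -1.0]]
contact_force: [0.2, -1.2, -1.5]
finger_gap: 0.018
grasp_force: 30.0
```

Emit:
step_arm(motion=[[0, 0, 0, 0, 0, 1, 0], [0, 0, 0, 0, 0, 1, 0], [0, 0, 0, 0, 0, 1, 0], [0, 0, 0, 0, 0, 1, 0], [0, 0, 0, 0, 0, 1, 0], [0, 0, 0, 0, 0, 1, 0], [0, 0, 0, 0, 0, 0.25, 0], [0, 0, 0, 0, 0, 0, 0], [0, 0, 0, 0, 0, 0, 0], [0, 0, 0, 0, 0, 0, 0]])

```text
t: 7.82
position: [0.5111, -0.1963, 0.0816]
orientation: [[0.155, 0.988, -0.0], [0.988, -0.155, -0.0], [-0.0, -0.0, -1.0]]
contact_force: [-0.8, 0.0, -0.1]
finger_gap: 0.0181
grasp_force: 30.0
```

```bash
cat > w.py <<'E'
import sys
from h import *
from rig import env
n=sys.argv[1]
o=env.observe();s=env.snapshot("wrist")
print({k:np.round(v,4).tolist() for k,v in o.items() if k in("t","q","position","orientation","contact_force")})
np.savez(n+".npz",K=s["camera_matrix"],H=s["hand_eye"],p=o["position"],R=o["orientation"])
cv2.imwrite(f"pics/{n}.png",s["color"])
E
python3 w.py w2
```

```text
{'t': 7.8167, 'q': [0.0928, 0.4519, 0.2397, 1.9379, -0.1496, 0.7688, 0.2619], 'position': [0.5111, -0.1963, 0.0816], 'orientation': [[0.1547, 0.988, -0.0001], [0.988, -0.1547, -0.0], [-0.0, -0.0001, -1.0]], 'contact_force': [-0.7729, 0.0048, -0.1184]}
```

View pics/w2.png

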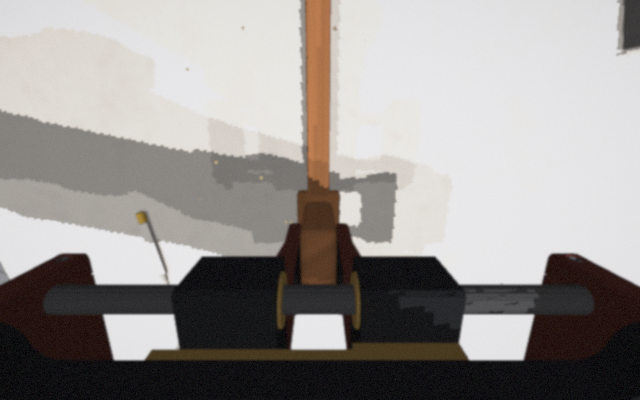

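Wrist view now: the stick is centred in the grip (cols 307–329) and straight, but tip and jig are beyond the frame. I'll check tip against jig in the top view.

```bash
python3 - <<'E'
from h import *
from rig import env
c=lambda P:(np.array(P,float)+.5)/4-.5+[0,175]
q=c([(585,42),(670,230),(65,190)]);J=wplane("w1.npz",q,.022);print("w mouth",J[:2].mean(0),"edge ang",np.degrees(np.arctan2(*(J[2]-J[0])[[1,0]])))
print("w blank",wplane("w1.npz",c([(522,177)]),.018),"cover front edge mid",wplane("w1.npz",c([(325,232)]),.026))
s=env.snapshot("top");im=s["color"];cv2.imwrite("pics/top1.png",im)
hsv=cv2.cvtColor(im,cv2.COLOR_BGR2HSV);m=cv2.inRange(hsv,(3,110,60),(20,255,255));m[:,:290]=0;m[:,400:]=0;m[:160]=0;m[260:]=0
k=max(cv2.findContours(m,0,1)[0],key=cv2.contourArea);r=cv2.boxPoints(cv2.minAreaRect(k));print(onplane("top",r,.069).round(4).tolist())
cv2.imwrite("pics/c3.png",cv2.resize(im[165:245,215:405],None,fx=4,fy=4,interpolation=cv2.INTER_CUBIC))
E
```

```text
w mouth [5.48776795e-01 1.53969750e-04 2.20000000e-02] edge ang 80.02802158322262
w blank [[0.55269787 0.04377015 0.018     ]] cover front edge mid [[0.5654116  0.10957015 0.026     ]]
[[0.5311, -0.0269, 0.069], [0.542, -0.0285, 0.069], [0.5221, -0.1587, 0.069], [0.5113, -0.157, 0.069]]
```

View pics/c3.png

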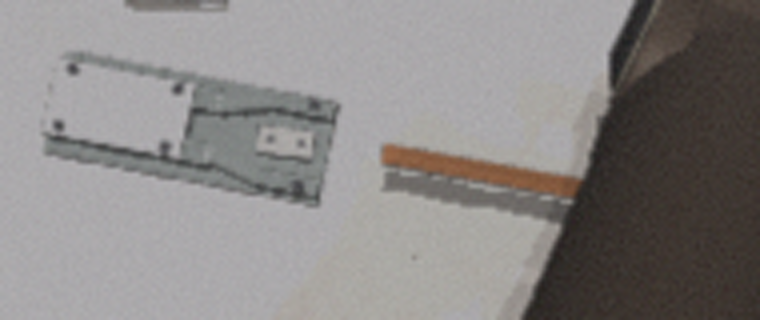

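Top crop: tip at (383,155), jig mouth at (328,155), blank at (285,142). Jig outline and screws disagree a little on the centreline (side face showing), so I'll use the screw pairs in both views.

```bash
python3 - <<'E'
from h import *
c1=lambda P:(np.array(P,float)+.5)/8-.5+[218,170]
c2=lambda P:(np.array(P,float)+.5)/4-.5+[0,175]
c3=lambda P:(np.array(P,float)+.5)/4-.5+[215,165]
def rep(n,c,w):
    c=c.reshape(-1,2,3).mean(1);w=w.reshape(2,3);print(n,"cover mids",c[:,:2].round(4).tolist(),"wall pair",w[:,:2].round(4).tolist(),"wall mid",w.mean(0)[:2].round(4))
    d=c[0]-w.mean(0);print("  ang",np.degrees(np.arctan2(d[1],d[0])))
rep("top",onplane("top",c1([(121,97),(93,211),(332,138),(306,254)]),.026),onplane("top",c1([(603,168),(572,333)]),.022))
rep("top1",onplane("top",c3([(73,69),(58,126),(179,89),(165,149)]),.026),onplane("top",c3([(315,104),(297,188)]),.022))
rep("wr",wplane("w1.npz",c2([(55,250),(122,357),(257,193),(317,302)]),.026),wplane("w1.npz",c2([(517,92),(595,245)]),.022))
print("top cover edge opening mid",onplane("top",c1([(360,185),(345,240)]),.016).mean(0))
E
```

```text
top cover mids [[0.5794, 0.1999], [0.5664, 0.1243]] wall pair [[0.5801, 0.025], [0.5206, 0.0336]] wall mid [0.5504 0.0293]
  ang 80.35592245837013
top1 cover mids [[0.5788, 0.1996], [0.5655, 0.1237]] wall pair [[0.58, 0.0238], [0.5194, 0.0341]] wall mid [0.5497 0.0289]
  ang 80.3113097826997
wr cover mids [[0.579, 0.2002], [0.5661, 0.1249]] wall pair [[0.5783, 0.0244], [0.5213, 0.0326]] wall mid [0.5498 0.0285]
  ang 80.35122495407167
top cover edge opening mid [0.56277268 0.11361318 0.016     ]
```

Three views agree: centreline through (.550,.029)–(.579,.200), heading 80.35°, jig origin ≈ (.5642,.1128). The stick is already on that line with its tip at jig x ≈ -144 mm. Aligning and lowering to 10.5 mm underside.

Emit:
step_arm(motion=[[0, 0, 0, 0, 0, -0.15, 0], [0, 0, -0.6, 0, 0, 0, 0], [0, 0, -0.6, 0, 0, 0, 0], [0, 0, -0.45, 0, 0, 0, 0], [0.06, 0.33, 0, 0, 0, 0, 0], [0.06, 0.33, 0, 0, 0, 0, 0], [0.06, 0.33, 0, 0, 0, 0, 0], [0, 0, 0, 0, 0, 0, 0], [0, 0, 0, 0, 0, 0, 0], [0, 0, 0, 0, 0, 0, 0]])

```text
t: 8.75
position: [0.5171, -0.1665, 0.0329]
orientation: [[0.165, 0.986, 0.001], [0.986, -0.165, -0.0], [-0.0, 0.001, -1.0]]
contact_force: [0.2, -0.4, -0.5]
finger_gap: 0.0175
grasp_force: 30.0
```

```bash
cat > st.py <<'E'
from rig import env
import numpy as np
o=env.observe();a=np.radians(80.35);f=np.array([np.cos(a),np.sin(a)]);n=np.array([-f[1],f[0]])
d=np.array(o["position"][:2])-[.5642,.1128];R=np.array(o["orientation"]);h=R[:2,0]
F=np.array(o["contact_force"])
print("t",o["t"],"tip x,y mm",((d@f+.17)*1e3).round(1),((d+.17*h)@n*1e3).round(1),"gripy",(d@n*1e3).round(1),"head",np.degrees(np.arctan2(h[1],h[0])).round(2),"z",o["position"][2],"F along,lat,z",F[:2]@f,F[:2]@n,F[2],"gap",o["finger_gap"],"T",np.round(o["ft_torque"],2))
E
python3 st.py
```

```text
t 8.75 tip x,y mm -113.3 0.1 gripy -0.4 head 80.51 z 0.03293434385025412 F along,lat,z -0.3344795463026005 -0.23871423704153547 -0.5028473643921123 gap 0.017513258848355775 T [-0.13  0.08  0.  ]
```

Emit:
step_arm(motion=[[0.022, 0.131, -0.03, 0, 0, 0, 0], [0.022, 0.131, 0, 0, 0, 0, 0], [0.022, 0.131, 0, 0, 0, 0, 0], [0.022, 0.131, 0, 0, 0, 0, 0], [0.022, 0.131, 0, 0, 0, 0, 0], [0.022, 0.131, 0, 0, 0, 0, 0], [0.022, 0.131, 0, 0, 0, 0, 0], [0.022, 0.131, 0, 0, 0, 0, 0], [0.022, 0.131, 0, 0, 0, 0, 0], [0.022, 0.131, 0, 0, 0, 0, 0], [0.022, 0.131, 0, 0, 0, 0, 0], [0.022, 0.131, 0, 0, 0, 0, 0], [0, 0, 0, 0, 0, 0, 0]])

```text
t: 9.83
position: [0.5247, -0.1183, 0.0312]
orientation: [[0.164, 0.986, 0.0], [0.986, -0.164, 0.0], [0.0, -0.0, -1.0]]
contact_force: [-0.0, 1.2, -0.8]
finger_gap: 0.018
grasp_force: 30.0
```

```bash
python3 st.py; python3 - <<'E'
from h import *
from rig import env
im=env.snapshot("top")["color"]
cv2.imwrite("pics/c4.png",cv2.resize(im[165:225,215:325],None,fx=6,fy=6,interpolation=cv2.INTER_CUBIC))
E
```

```text
t 9.8333 tip x,y mm -64.4 0.8 gripy 0.2 head 80.54 z 0.031212711808424328 F along,lat,z 1.1843314186696479 0.20763454269837647 -0.8041546811591347 gap 0.017955760037918482 T [-0.05  0.05 -0.03]
```

View pics/c4.png

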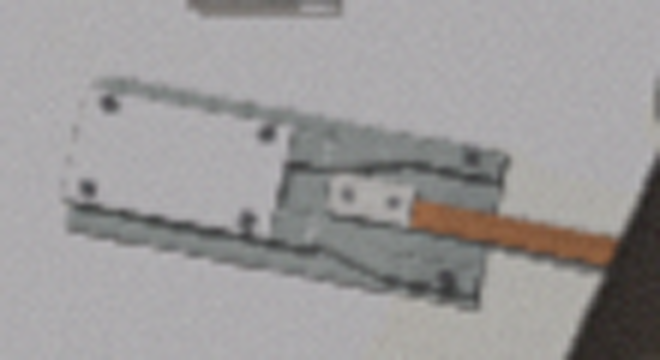

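The stick tip is at (412,213) against the blank's rear face, and the blank is entering the taper nearly straight. Continuing more slowly.

Emit:
step_arm(motion=[[0.011, 0.066, 0, 0, 0, 0, 0], [0.011, 0.066, 0, 0, 0, 0, 0], [0.011, 0.066, 0, 0, 0, 0, 0], [0.011, 0.066, 0, 0, 0, 0, 0], [0.011, 0.066, 0, 0, 0, 0, 0], [0.011, 0.066, 0, 0, 0, 0, 0], [0.011, 0.066, 0, 0, 0, 0, 0], [0.011, 0.066, 0, 0, 0, 0, 0]])

```text
t: 10.55
position: [0.5271, -0.1034, 0.0312]
orientation: [[0.165, 0.986, -0.0], [0.986, -0.165, -0.0], [-0.0, -0.0, -1.0]]
contact_force: [-0.4, -0.0, -0.5]
finger_gap: 0.0179
grasp_force: 30.0
```

Emit:
step_arm(motion=[[0.011, 0.066, 0, 0, 0, 0, 0], [0.011, 0.066, 0, 0, 0, 0, 0], [0.011, 0.066, 0, 0, 0, 0, 0], [0.011, 0.066, 0, 0, 0, 0, 0], [0.011, 0.066, 0, 0, 0, 0, 0]])

```text
t: 10.97
position: [0.5287, -0.0935, 0.0312]
orientation: [[0.165, 0.986, -0.0], [0.986, -0.165, -0.0], [-0.0, -0.0, -1.0]]
contact_force: [-0.6, 0.3, -1.7]
finger_gap: 0.018
grasp_force: 30.0
```

```bash
python3 st.py
```

```text
t 10.9667 tip x,y mm -39.3 0.8 gripy 0.4 head 80.48 z 0.03124764660866845 F along,lat,z 0.2300497996149788 0.658624833316318 -1.7116388143705379 gap 0.018041494983065908 T [-0.15  0.17  0.07]
```

Emit:
step_arm(motion=[[0.011, 0.066, 0, 0, 0, 0, 0], [0.011, 0.066, 0, 0, 0, 0, 0], [0.011, 0.066, 0, 0, 0, 0, 0], [0.011, 0.066, 0, 0, 0, 0, 0], [0.011, 0.066, 0, 0, 0, 0, 0], [0.011, 0.066, 0, 0, 0, 0, 0], [0.011, 0.066, 0, 0, 0, 0, 0]])

```text
t: 11.55
position: [0.5311, -0.0796, 0.0312]
orientation: [[0.165, 0.986, -0.0], [0.986, -0.165, 0.0], [0.0, -0.0, -1.0]]
contact_force: [0.7, -0.5, -0.2]
finger_gap: 0.0179
grasp_force: 30.0
```

Emit:
step_arm(motion=[[0.011, 0.066, 0, 0, 0, 0, 0], [0.011, 0.066, 0, 0, 0, 0, 0], [0.011, 0.066, 0, 0, 0, 0, 0], [0.011, 0.066, 0, 0, 0, 0, 0], [0.011, 0.066, 0, 0, 0, 0, 0], [0.011, 0.066, 0, 0, 0, 0, 0], [0, 0, 0, 0, 0, 0, 0]])

```text
t: 12.13
position: [0.5332, -0.0674, 0.0313]
orientation: [[0.165, 0.986, 0.0], [0.986, -0.165, 0.0], [0.0, 0.0, -1.0]]
contact_force: [0.9, -0.3, -0.9]
finger_gap: 0.0177
grasp_force: 30.0
```

```bash
python3 st.py
```

```text
t 12.1333 tip x,y mm -12.8 0.8 gripy 0.4 head 80.5 z 0.03125864353433756 F along,lat,z -0.1846095465393954 -0.9102115854764655 -0.8590482496425308 gap 0.0177362277029553 T [-0.06  0.05 -0.03]
```

Emit:
step_arm(motion=[[0.0056, 0.0329, 0, 0, 0, 0, 0], [0.0056, 0.0329, 0, 0, 0, 0, 0], [0.0056, 0.0329, 0, 0, 0, 0, 0], [0.0056, 0.0329, 0, 0, 0, 0, 0], [0.0056, 0.0329, 0, 0, 0, 0, 0], [0.0056, 0.0329, 0, 0, 0, 0, 0], [0.0056, 0.0329, 0, 0, 0, 0, 0], [0.0056, 0.0329, 0, 0, 0, 0, 0], [0.0056, 0.0329, 0, 0, 0, 0, 0]])

```text
t: 12.88
position: [0.5345, -0.059, 0.0313]
orientation: [[0.166, 0.986, -0.0], [0.986, -0.166, -0.0], [-0.0, -0.0, -1.0]]
contact_force: [0.0, -1.4, -0.3]
finger_gap: 0.0179
grasp_force: 30.0
```

Emit:
step_arm(motion=[[0.0056, 0.0329, 0, 0, 0, 0, 0], [0.0056, 0.0329, 0, 0, 0, 0, 0], [0.0056, 0.0329, 0, 0, 0, 0, 0], [0, 0, 0, 0, 0, 0, 0]])

```text
t: 13.22
position: [0.5351, -0.0558, 0.0312]
orientation: [[0.165, 0.986, 0.0], [0.986, -0.165, 0.0], [0.0, 0.0, -1.0]]
contact_force: [-0.0, 0.6, -1.2]
finger_gap: 0.0177
grasp_force: 30.0
```

Emit:
step_arm(motion=[[0.0056, 0.0329, 0, 0, 0, 0, 0], [0.0056, 0.0329, 0, 0, 0, 0, 0], [0.0056, 0.0329, 0, 0, 0, 0, 0], [0, 0, 0, 0, 0, 0, 0]])

```text
t: 13.55
position: [0.5356, -0.0528, 0.0312]
orientation: [[0.165, 0.986, 0.0], [0.986, -0.165, 0.0], [0.0, -0.0, -1.0]]
contact_force: [0.2, 0.7, -0.7]
finger_gap: 0.018
grasp_force: 30.0
```

Emit:
step_arm(motion=[[0.0056, 0.0329, 0, 0, 0, 0, 0], [0.0056, 0.0329, 0, 0, 0, 0, 0], [0.0056, 0.0329, 0, 0, 0, 0, 0], [0, 0, 0, 0, 0, 0, 0]])

```text
t: 13.88
position: [0.5361, -0.0499, 0.0312]
orientation: [[0.165, 0.986, 0.0], [0.986, -0.165, 0.0], [0.0, 0.0, -1.0]]
contact_force: [0.7, 0.9, -1.0]
finger_gap: 0.0179
grasp_force: 30.0
```

Emit:
step_arm(motion=[[0.0056, 0.0329, 0, 0, 0, 0, 0], [0.0056, 0.0329, 0, 0, 0, 0, 0], [0.0056, 0.0329, 0, 0, 0, 0, 0], [0, 0, 0, 0, 0, 0, 0]])

```text
t: 14.22
position: [0.5366, -0.0469, 0.0312]
orientation: [[0.165, 0.986, 0.0], [0.986, -0.165, 0.0], [0.0, 0.0, -1.0]]
contact_force: [-1.0, 0.3, -1.1]
finger_gap: 0.018
grasp_force: 30.0
```

Emit:
step_arm(motion=[[0.0056, 0.0329, 0, 0, 0, 0, 0], [0.0056, 0.0329, 0, 0, 0, 0, 0], [0.0056, 0.0329, 0, 0, 0, 0, 0], [0, 0, 0, 0, 0, 0, 0]])

```text
t: 14.55
position: [0.5371, -0.044, 0.0312]
orientation: [[0.165, 0.986, 0.0], [0.986, -0.165, 0.0], [0.0, -0.0, -1.0]]
contact_force: [-0.4, 0.1, -1.0]
finger_gap: 0.0181
grasp_force: 30.0
```

Emit:
step_arm(motion=[[0.0056, 0.0329, 0, 0, 0, 0, 0], [0.0056, 0.0329, 0, 0, 0, 0, 0], [0.0056, 0.0329, 0, 0, 0, 0, 0], [0, 0, 0, 0, 0, 0, 0]])

```text
t: 14.88
position: [0.5376, -0.041, 0.0312]
orientation: [[0.165, 0.986, 0.0], [0.986, -0.165, 0.0], [0.0, -0.0, -1.0]]
contact_force: [-0.3, -0.5, -1.0]
finger_gap: 0.018
grasp_force: 30.0
```

Emit:
step_arm(motion=[[0.0056, 0.0329, 0, 0, 0, 0, 0], [0.0056, 0.0329, 0, 0, 0, 0, 0], [0.0056, 0.0329, 0, 0, 0, 0, 0], [0, 0, 0, 0, 0, 0, 0]])

```text
t: 15.22
position: [0.5381, -0.038, 0.0312]
orientation: [[0.165, 0.986, -0.0], [0.986, -0.165, 0.0], [0.0, -0.0, -1.0]]
contact_force: [-1.2, 0.1, -1.8]
finger_gap: 0.0181
grasp_force: 30.0
```

Emit:
step_arm(motion=[[0.0056, 0.0329, 0, 0, 0, 0, 0], [0.0056, 0.0329, 0, 0, 0, 0, 0], [0.0056, 0.0329, 0, 0, 0, 0, 0], [0, 0, 0, 0, 0, 0, 0]])

```text
t: 15.55
position: [0.5386, -0.0351, 0.0312]
orientation: [[0.165, 0.986, 0.0], [0.986, -0.165, 0.0], [0.0, -0.0, -1.0]]
contact_force: [-0.4, -0.2, -1.7]
finger_gap: 0.0175
grasp_force: 30.0
```

Emit:
step_arm(motion=[[0.0056, 0.0329, 0, 0, 0, 0, 0], [0.0056, 0.0329, 0, 0, 0, 0, 0], [0.0056, 0.0329, 0, 0, 0, 0, 0], [0, 0, 0, 0, 0, 0, 0]])

```text
t: 15.88
position: [0.5391, -0.0321, 0.0312]
orientation: [[0.165, 0.986, 0.0], [0.986, -0.165, 0.0], [0.0, 0.0, -1.0]]
contact_force: [0.2, -0.6, -0.3]
finger_gap: 0.018
grasp_force: 30.0
```

Emit:
step_arm(motion=[[0.0056, 0.0329, 0, 0, 0, 0, 0], [0.0056, 0.0329, 0, 0, 0, 0, 0], [0.0056, 0.0329, 0, 0, 0, 0, 0], [0, 0, 0, 0, 0, 0, 0]])

```text
t: 16.22
position: [0.5396, -0.0294, 0.0313]
orientation: [[0.165, 0.986, 0.0], [0.986, -0.165, -0.0], [-0.0, 0.0, -1.0]]
contact_force: [-0.1, -0.7, -1.2]
finger_gap: 0.0178
grasp_force: 30.0
```

Emit:
step_arm(motion=[[0.0028, 0.0164, 0, 0, 0, 0, 0], [0.0028, 0.0164, 0, 0, 0, 0, 0], [0, 0, 0, 0, 0, 0, 0]])

```text
t: 16.47
position: [0.5396, -0.0292, 0.0313]
orientation: [[0.166, 0.986, -0.0], [0.986, -0.166, -0.001], [-0.001, 0.0, -1.0]]
contact_force: [-1.1, -2.2, 1.2]
finger_gap: 0.0183
grasp_force: 30.0
```

Emit:
step_arm(motion=[[0.0028, 0.0164, 0, 0, 0, 0, 0], [0.0028, 0.0164, 0, 0, 0, 0, 0], [0, 0, 0, 0, 0, 0, 0]])

```text
t: 16.72
position: [0.5397, -0.0287, 0.0313]
orientation: [[0.166, 0.986, -0.0], [0.986, -0.166, -0.001], [-0.001, -0.0, -1.0]]
contact_force: [-1.7, -6.3, 1.0]
finger_gap: 0.0179
grasp_force: 30.0
```

```bash
python3 st.py
```

```text
t 16.7167 tip x,y mm 26.4 0.6 gripy 0.4 head 80.42 z 0.031313427412295924 F along,lat,z -6.469531398542416 0.64840585469613 1.0071972955502226 gap 0.017887575379283895 T [-1.16  0.36  0.06]
```

Emit:
step_arm(motion=[[0.0028, 0.0164, 0, 0, 0, 0, 0], [0, 0, 0, 0, 0, 0, 0], [0, 0, 0, 0, 0, 0, 0]])

```text
t: 16.97
position: [0.5398, -0.0285, 0.0314]
orientation: [[0.167, 0.986, -0.0], [0.986, -0.167, -0.001], [-0.001, -0.0, -1.0]]
contact_force: [-1.1, -6.5, 1.1]
finger_gap: 0.0178
grasp_force: 30.0
```

Emit:
step_arm(motion=[[0.0028, 0.0164, 0, 0, 0, 0, 0], [0, 0, 0, 0, 0, 0, 0], [0, 0, 0, 0, 0, 0, 0]])

```text
t: 17.22
position: [0.5398, -0.0283, 0.0314]
orientation: [[0.167, 0.986, -0.0], [0.986, -0.167, -0.002], [-0.002, -0.0, -1.0]]
contact_force: [-2.3, -7.2, 1.1]
finger_gap: 0.0183
grasp_force: 30.0
```

Emit:
step_arm(motion=[[0.0028, 0.0164, 0, 0, 0, 0, 0], [0, 0, 0, 0, 0, 0, 0], [0, 0, 0, 0, 0, 0, 0]])

```text
t: 17.47
position: [0.5398, -0.0281, 0.0314]
orientation: [[0.167, 0.986, -0.0], [0.986, -0.167, -0.002], [-0.002, -0.0, -1.0]]
contact_force: [-1.3, -7.1, 2.9]
finger_gap: 0.0182
grasp_force: 30.0
```

Emit:
step_arm(motion=[[0, 0, 0, 0, 0, 0, 0]])

```text
t: 17.55
position: [0.5398, -0.0281, 0.0314]
orientation: [[0.167, 0.986, -0.0], [0.986, -0.167, -0.002], [-0.002, -0.0, -1.0]]
contact_force: [-2.6, -8.0, 2.0]
finger_gap: 0.0176
grasp_force: 30.0
```

Emit:
step_arm(motion=[[0.0028, 0.0164, 0, 0, 0, 0, 0], [0.0028, 0.0164, 0, 0, 0, 0, 0], [0, 0, 0, 0, 0, 0, 0], [0, 0, 0, 0, 0, 0, 0]])

```text
t: 17.88
position: [0.5399, -0.0277, 0.0315]
orientation: [[0.167, 0.986, -0.0], [0.986, -0.167, -0.002], [-0.002, -0.0, -1.0]]
contact_force: [-3.5, -9.7, 2.9]
finger_gap: 0.0176
grasp_force: 30.0
```

Emit:
step_arm(motion=[[0, 0, 0, 0, 0, 0, 0]])

```text
t: 17.97
position: [0.5399, -0.0277, 0.0314]
orientation: [[0.167, 0.986, -0.0], [0.986, -0.167, -0.002], [-0.002, -0.0, -1.0]]
contact_force: [-2.0, -10.2, 3.3]
finger_gap: 0.0181
grasp_force: 30.0
```

Emit:
step_arm(motion=[[0, 0, 0, 0, 0, 0, 0]])

```text
t: 18.05
position: [0.5399, -0.0277, 0.0314]
orientation: [[0.167, 0.986, -0.0], [0.986, -0.167, -0.002], [-0.002, -0.0, -1.0]]
contact_force: [-1.9, -9.9, 2.8]
finger_gap: 0.0181
grasp_force: 30.0
```

Emit:
step_arm(motion=[[0.0017, 0.01, 0, 0, 0, 0, 0], [0, 0, 0, 0, 0, 0, 0], [0, 0, 0, 0, 0, 0, 0], [0, 0, 0, 0, 0, 0, 0], [0, 0, 0, 0, 0, 0, 0], [0, 0, 0, 0, 0, 0, 0], [0, 0, 0, 0, 0, 0, 0]])

```text
t: 18.63
position: [0.5399, -0.0277, 0.0315]
orientation: [[0.168, 0.986, -0.001], [0.986, -0.168, -0.003], [-0.003, -0.0, -1.0]]
contact_force: [-2.1, -10.4, 4.3]
finger_gap: 0.0181
grasp_force: 30.0
```

Emit:
step_arm(motion=[[0, 0, 0, 0, 0, 0, 0], [0, 0, 0, 0, 0, 0, 0], [0, 0, 0, 0, 0, 0, 0], [0, 0, 0, 0, 0, 0, 0], [0, 0, 0, 0, 0, 0, 0], [0, 0, 0, 0, 0, 0, 0], [0, 0, 0, 0, 0, 0, 0], [0, 0, 0, 0, 0, 0, 0], [0, 0, 0, 0, 0, 0, 0], [0, 0, 0, 0, 0, 0, 0]])

```text
t: 19.47
position: [0.5399, -0.0277, 0.0315]
orientation: [[0.168, 0.986, -0.001], [0.986, -0.168, -0.003], [-0.003, -0.0, -1.0]]
contact_force: [-2.7, -11.0, 3.4]
finger_gap: 0.0179
grasp_force: 30.0
```

```bash
python3 st.py
```

```text
t 19.4667 tip x,y mm 27.4 0.4 gripy 0.4 head 80.34 z 0.03146982376126031 F along,lat,z -11.33935984675031 0.799238667431354 3.399996454493226 gap 0.01790407243439798 T [-2.    0.67  0.21]
```

Held above 1 s at ~10.5 N. Drawing out slowly first so the blank follows the spring only to rest.

Emit:
step_arm(motion=[[-0.0028, -0.0164, 0, 0, 0, 0, 0], [-0.0028, -0.0164, 0, 0, 0, 0, 0], [-0.0028, -0.0164, 0, 0, 0, 0, 0], [-0.0028, -0.0164, 0, 0, 0, 0, 0], [-0.0028, -0.0164, 0, 0, 0, 0, 0], [-0.0028, -0.0164, 0, 0, 0, 0, 0], [-0.0028, -0.0164, 0, 0, 0, 0, 0], [-0.0028, -0.0164, 0, 0, 0, 0, 0], [-0.0028, -0.0164, 0, 0, 0, 0, 0], [-0.0028, -0.0164, 0, 0, 0, 0, 0], [-0.0056, -0.033, 0, 0, 0, 0, 0], [-0.0056, -0.033, 0, 0, 0, 0, 0], [-0.0056, -0.033, 0, 0, 0, 0, 0], [-0.0056, -0.033, 0, 0, 0, 0, 0], [-0.011, -0.066, 0, 0, 0, 0, 0], [-0.011, -0.066, 0, 0, 0, 0, 0], [-0.022, -0.131, 0, 0, 0, 0, 0], [-0.022, -0.131, 0, 0, 0, 0, 0]])

```text
t: 20.97
position: [0.5368, -0.0458, 0.0312]
orientation: [[0.165, 0.986, 0.0], [0.986, -0.165, -0.0], [-0.0, 0.0, -1.0]]
contact_force: [0.9, -0.7, -0.4]
finger_gap: 0.018
grasp_force: 30.0
```

```bash
python3 st.py
```

```text
t 20.9667 tip x,y mm 9.1 0.8 gripy 0.4 head 80.48 z 0.031241651917805494 F along,lat,z -0.519163936543595 -0.9639405441100087 -0.35725083249330025 gap 0.017964344617080547 T [-0.13  0.09  0.05]
```

Emit:
step_arm(motion=[[-0.045, -0.263, 0, 0, 0, 0, 0], [-0.045, -0.263, 0, 0, 0, 0, 0], [-0.045, -0.263, 0, 0, 0, 0, 0], [-0.045, -0.263, 0, 0, 0, 0, 0], [-0.045, -0.263, 0, 0, 0, 0, 0], [-0.045, -0.263, 0, 0, 0, 0, 0], [-0.045, -0.263, 0, 0, 0, 0, 0], [-0.045, -0.263, 0, 0, 0, 0, 0], [-0.045, -0.263, 0, 0, 0, 0, 0], [-0.045, -0.263, 0, 0, 0, 0, 0], [-0.045, -0.263, 0, 0, 0, 0, 0], [-0.045, -0.263, 0, 0, 0, 0, 0], [-0.045, -0.263, 0, 0, 0, 0, 0], [-0.045, -0.263, 0, 0, 0, 0, 0], [-0.045, -0.263, 0, 0, 0, 0, 0], [-0.045, -0.263, 0, 0, 0, 0, 0], [-0.045, -0.263, 0, 0, 0, 0, 0], [0, 0, 0.6, 0, 0, 0, 0], [0, 0, 0.4, 0, 0, 0, 0], [0, 0, 0, 0, 0, 0, 0]])

```text
t: 22.63
position: [0.5152, -0.1807, 0.0632]
orientation: [[0.166, 0.986, 0.003], [0.986, -0.166, -0.001], [-0.0, 0.003, -1.0]]
contact_force: [-0.1, 0.0, -0.0]
finger_gap: 0.018
grasp_force: 30.0
```

```bash
python3 st.py; python3 - <<'E'
from h import *
from rig import env
im=env.snapshot("top")["color"];sc=env.snapshot("scene")["color"]
a=cv2.resize(im[165:235,215:385],None,fx=4,fy=4,interpolation=cv2.INTER_CUBIC)
b=cv2.resize(sc[150:240,260:430],None,fx=4,fy=4,interpolation=cv2.INTER_CUBIC)
cv2.imwrite("pics/c5.png",cv2.resize(np.vstack([a,b]),None,fx=.9,fy=.9))
E
```

```text
t 22.6333 tip x,y mm -127.5 -0.6 gripy -0.9 head 80.43 z 0.0632456750211909 F along,lat,z 0.02943682528128174 0.10727131902032695 -0.025925207084326884 gap 0.017985299324687804 T [-0.06  0.06 -0.02]
```

View pics/c5.png

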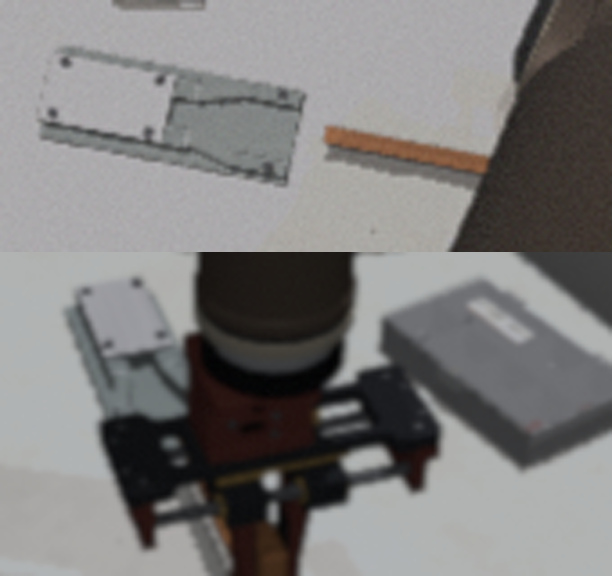

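The jig's channel is empty up to the cover (blank is under it) and the stick is out. Taking the stick back to where it lay.

Emit:
step_arm(motion=[[0, 0, 0, 0, 0, -1, 0], [0, 0, 0, 0, 0, -1, 0], [0, 0, 0, 0, 0, -1, 0], [-0.064, -0.102, 0, 0, 0, -1, 0], [-0.064, -0.102, 0, 0, 0, -1, 0], [-0.064, -0.102, 0, 0, 0, -1, 0], [-0.064, -0.102, 0, 0, 0, -1, 0], [-0.064, -0.102, 0, 0, 0, -1, 0], [-0.064, -0.102, 0, 0, 0, -1, 0], [-0.064, -0.102, 0, 0, 0, -1, 0], [-0.064, -0.102, 0, 0, 0, -1, 0], [-0.064, -0.102, 0, 0, 0, -1, 0], [-0.064, -0.102, 0, 0, 0, -1, 0], [0, 0, 0, 0, 0, -1, 0], [0, 0, 0, 0, 0, -1, 0], [0, 0, 0, 0, 0, -1, 0], [0, 0, 0, 0, 0, -1, 0], [0, 0, 0, 0, 0, -1, 0], [0, 0, 0, 0, 0, -1, 0], [0, 0, 0, 0, 0, -1, 0]])

```text
t: 24.4
position: [0.4942, -0.2099, 0.0603]
orientation: [[0.941, -0.338, -0.001], [-0.338, -0.941, -0.0], [-0.001, 0.001, -1.0]]
contact_force: [-0.3, -0.7, -0.6]
finger_gap: 0.018
grasp_force: 30.0
```

Emit:
step_arm(motion=[[0, 0, 0, 0, 0, -1, 0], [0, 0, -0.5, 0, 0, -0.1, 0], [0, 0, -0.5, 0, 0, 0, 0], [0, 0, -0.15, 0, 0, 0, 0], [0, 0, 0, 0, 0, 0, 0], [0, 0, 0, 0, 0, 0, 0], [0, 0, 0, 0, 0, 0, 0]])

```text
t: 24.98
position: [0.4949, -0.2105, 0.0271]
orientation: [[0.906, -0.423, 0.0], [-0.423, -0.906, -0.0], [0.0, 0.0, -1.0]]
contact_force: [0.5, -0.2, -1.0]
finger_gap: 0.0178
grasp_force: 30.0
```

Emit:
step_arm(motion=[[0, 0, -0.05, 0, 0, 0, 0], [0, 0, -0.05, 0, 0, 0, 0], [0, 0, 0, 0, 0, 0, 0], [0, 0, 0, 0, 0, 0, 0]])

```text
t: 25.32
position: [0.4948, -0.2102, 0.0239]
orientation: [[0.906, -0.423, 0.0], [-0.423, -0.906, -0.0], [0.0, -0.0, -1.0]]
contact_force: [1.2, -0.1, -1.5]
finger_gap: 0.0179
grasp_force: 30.0
```

Emit:
step_arm(motion=[[0, 0, -0.03, 0, 0, 0, 0], [0, 0, -0.03, 0, 0, 0, 0], [0, 0, 0, 0, 0, 0, 0], [0, 0, 0, 0, 0, 0, 0]])

```text
t: 25.65
position: [0.4947, -0.2101, 0.0219]
orientation: [[0.906, -0.423, -0.0], [-0.423, -0.906, 0.0], [-0.0, 0.0, -1.0]]
contact_force: [0.6, -0.1, -1.4]
finger_gap: 0.0175
grasp_force: 30.0
```

Emit:
step_arm(motion=[[0, 0, -0.015, 0, 0, 0, 0], [0, 0, 0, 0, 0, 0, 0], [0, 0, 0, 0, 0, 0, 0.3], [0, 0, 0, 0, 0, 0, 0.5], [0, 0, 0, 0, 0, 0, 0.8], [0, 0, 0, 0, 0, 0, 0.8], [0, 0, 0, 0, 0, 0, 0.8], [0, 0, 0, 0, 0, 0, 0.8], [0, 0, 0, 0, 0, 0, 0.8], [0, 0, 0, 0, 0, 0, 0.8]])

```text
t: 26.48
position: [0.4947, -0.2101, 0.0215]
orientation: [[0.906, -0.423, -0.0], [-0.423, -0.906, -0.0], [-0.0, 0.0, -1.0]]
contact_force: [-0.1, 0.2, 0.2]
finger_gap: 0.0678
grasp_force: 0.0
```

Emit:
step_arm(motion=[[0, 0, 0.4, 0, 0, 0, 0.8], [0, 0, 0.8, 0, 0, 0, 0.8], [0, 0, 0.8, 0, 0, 0, 0.8], [0, 0, 0.8, 0, 0, 0, 0.8], [0, 0, 0.8, 0, 0, 0, 0.8], [0, 0, 0.8, 0, 0, 0, 0.8], [0, 0, 0.8, 0, 0, 0, 0.8], [0, 0, 0.8, 0, 0, 0, 0.8], [0, 0, 0.8, 0, 0, 0, 0.8], [0, 0, 0, 0, 0, 0, 0.8]])

```text
t: 27.32
position: [0.4963, -0.2117, 0.2304]
orientation: [[0.906, -0.424, 0.006], [-0.424, -0.906, -0.001], [0.006, -0.002, -1.0]]
contact_force: [0.3, -0.1, -0.5]
finger_gap: 0.0703
grasp_force: 0.0
```

```bash
python3 w.py w3
```

```text
{'t': 27.3167, 'q': [-0.3942, 0.3367, 0.9087, 1.8421, -0.299, 1.0996, -1.3851], 'position': [0.4963, -0.2117, 0.2304], 'orientation': [[0.9056, -0.424, 0.0064], [-0.424, -0.9056, -0.0012], [0.0063, -0.0017, -1.0]], 'contact_force': [0.2513, -0.0857, -0.5451]}
```

View pics/w3.png

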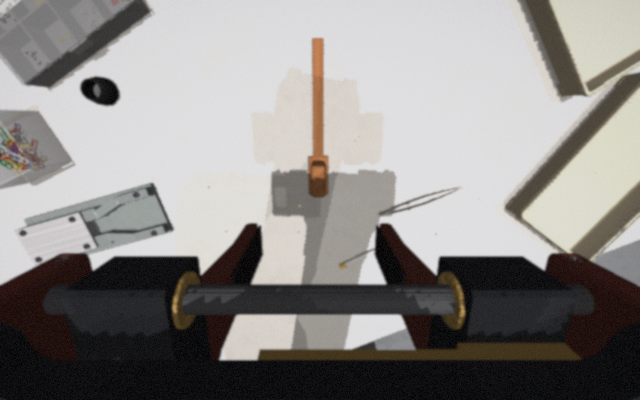

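The stick lies upright where it was (tip (318,40), handle (318,172)). The channel is empty up to the cover and nothing else has moved. Letting the arm settle, then handing in.

Emit:
step_arm(motion=[[0, 0, 0, 0, 0, 0, 0.8], [0, 0, 0, 0, 0, 0, 0.8], [0, 0, 0, 0, 0, 0, 0.8], [0, 0, 0, 0, 0, 0, 0.8]])

```text
t: 27.7
position: [0.4942, -0.21, 0.2247]
orientation: [[0.906, -0.423, -0.002], [-0.423, -0.906, 0.0], [-0.002, 0.001, -1.0]]
contact_force: [-0.8, -0.9, 0.1]
finger_gap: 0.0701
grasp_force: 0.0
```

```bash
python3 -c "
from rig import env
print(env.finish_job())"
```

```text
the job is handed in; nothing more can be done
None
```

Job handed in at about 28 s: the blank was held against the stop at about 10–11 N for over a second (highest reading about 12 N), the stick is back upright where it lay, and nothing else moved in the last picture; the blank is hidden under the cover, so that it stayed at the stop is judged from the force readings and the empty channel.

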